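Take the caddy off the safety hook

ROBOT

A 6-joint arm with a two-finger parallel gripper is mounted at the origin on the work surface. World frame = base frame: x ahead of the robot, y to its left, z up, the work surface at z = 0. Lengths are in mm, angles in rad, forces in N, time in s.
With the tool pointing down it reaches from about 425 to 950 mm from the base axis. Payload 3.5 kg.
Tool frame: the origin (TCP) lies between the finger pads; the fingertips stand finger_overhang ahead of it and the grasp point (between the pads) lies 5 mm behind it (finger_overhang is the distance from the TCP to the fingertips, in mm); z points along the fingers, y is the direction in which the jaws open and shut (so a half turn about z gives the same grasp; the last joint's range is limited). The gripper opens to 85 mm and grips with 20 to 120 N. Pads are 22 mm wide; open, the fingers measure 114 mm over their backs; the gripper's body (76 mm by 85 mm) begins 54 mm behind the grasp point. The pads swing forward as they close: fully open they stand 13 mm farther back than shut.
Start: joints at [-1.312, 0.286, 1.577, -0, 1.279, -0.15], TCP at [268.34, -619.355, 245.325] pointing down, gripper open.
Joint ranges: [-2.77, 2.77], [-0.9, 2.22], [0.21, 2.48], [-1.53, 4.67], [0.24, 2.81], [-2.84, 2.84]. Speed limits (rad/s): [2.79, 2.79, 3.14, 3.14, 3.14, 3.14].

INTERFACE

Orientations are given as a 3x3 rotation matrix whose columns are the frame's x, y, z axes.
In Python, from workcell import read_state, capture, job_done, finger_overhang gives the robot as it stands.
- The arm moves only by the tool arm_command, never from a script. Its argument "motion" is text: rows parted by semicolons, each of 7 numbers parted by spaces: the turn, a rotation vector about the tool's x, y, z normalised to -1 to 1, where 1 is 120 degrees, then the shift along the tool's x, y, z normalised to -1 to 1, where 1 is 750 mm, then the opening, from 0 (shut) to 1 (fully open). A call has 1 to 10 rows; each row shifts and turns the pose as measured when the row begins, along the tool's axes as they then stand; what a row does not reach is not made up. A row lasts 1/10 s, in which the tool goes at most 50 mm and 8.59 degrees, less where a joint would pass 70% of its speed; a pose out of reach is approached as far as the arm can. A call with a number of a shift or a turn outside -1 to 1 is refused whole. A call with a gripper value outside its range is refused whole. The fingers move at their own pace and stop on an object; the grip force is fixed at half the most. Time passes only in rows, so rows that do not move let the fingers close. It gives the time, the measured TCP pose, the force and the opening at its end, in the units of the state.
- read_state(): the state, without advancing time (a new reading comes with each control period).
- capture(name): name is "side" or "top"; returns a dict with "frame" (384x512x3 uint8, blue, green, red), "range_z" (384x512 float32, mm along the optical axis (not along the pixel's ray), 0 where there is no reading), "mtx" (3x3 intrinsics, pixels), "R" (3x3) and "t" (3): a world point X has camera coordinates R X + t. Camera axes: x right, y down, z forward; pixel columns grow to the right and rows downward; lengths in mm; the calibration is good to about 2 mm. A picture is of the moment at which its call begins.
- job_done(): hands the job in, once; it reports no verdict.
The state is a dict: "clock": time; "joints": joint angles; "joint_velocities": joint speeds; "tau": joint torques, N m; "tcp_pos": TCP position; "orientation": TCP orientation; "force": force on the tool from outside, world axes, zero at the start; "ft_torque": the same for the moment, N m; "grip_width": finger opening in mm.
Only numpy, scipy, OpenCV 4.12 (cv2) and the standard library are available. Lean on these libraries where they do the work, as an engineer would, in place of code of your own. Each camera call takes 0.05 s, during which the arm holds its last target.

TASK

Take the steel cutlery caddy off its safety hook: holding it by the wooden grip, firmly but gently press the hook's sprung keeper back with the caddy's own rung (not with your fingers or the gripper) until the way up past the lip is open, and lift it off without forcing anything. Then set the caddy down upright in the middle of the round cork trivet, without dropping it, let go, and leave the mug, jar and plate where they are.

Things in the scene. Friction and masses are not known exactly. Their poses are not given: they have to be found in the camera images.
- stand: Fixed steel hook stand. Origin on the counter under the hook; +x runs from the hook's mouth back to the post, +y across, z up. Base plate 12 mm thick (x -35 to 145 mm, y +-65), post at x 94 to 116, arm (x 52 to 108, 30 wide, 155 to 175 high) reaching forward. An upward-opening hook is clamped on the arm. Nothing of the stand is higher than 190 mm.
- seat (a point): Middle of the hook's flat seat, 171 mm high, as drawn; the seat runs along the stand's x from -20 (front wall) to +12 mm, is 24 mm wide and 12 thick. THE REAL HOOK (seat, lip, keeper, cheeks together) is clamped up to 6 mm either way along the stand's x from as drawn. This offset is not measured, so find it by feel. It stays put in use.
- lip (a point): As drawn, the top rear edge of the lip that roofs the seat from the stand's x -26 to +2 mm; underside 183, top 189 mm high. The keeper, a sprung dark steel block 13.5 mm wide, 172 to 188 high, shuts the gap behind the lip (front face at x +2). It slides to +x only: 3 N at first touch, 0.6 N more per mm, 9 N at 10 mm; it springs shut again.
- cheeks (a point): As drawn, between the front faces of two fixed steel cheeks beside the keeper, at the stand's x +12 mm: the hard stop that the rung meets after pressing the keeper 10 mm. The rung passes up freely behind the lip only with the keeper pressed 8 to 10 mm. More than about 20 N on the hook is too much.
- caddy: Loose steel caddy, 0.25 to 0.5 kg, hanging in the hook, its x and y along the stand's. Origin: centre of its underside. Round cup 76 mm across, 72 high; wire frame in its y-z plane (6 mm uprights at y +-42, 184 high). To leave, rise over 20 but under 45 mm (else the cup's rim hits the hook from below), then go to the stand's -x by 100 mm.
- rung (a point): Middle of the caddy's horizontal rung, a steel bar 8 mm thick along the caddy's y, 140 mm above its underside. At the start it lies on the seat, beneath the lip, 8 to 10 mm to the -x side of seat; there is 4 mm of room between it and the lip above.
- grip (a point): Centre of the caddy's wooden grip block, 24 mm (x) by 44 mm (y) by 28 mm (z), 184 mm above the caddy's underside and straight above the rung. Its flat x faces are free to be pinched from above.
- trivet: Fixed round cork trivet, 140 mm across, 12 mm thick, origin at the centre of its underside on the counter.
- mug: Loose white mug, 80 mm across and 90 mm high with a side handle, a bystander. Origin at the centre of its underside.
- jar: Loose glass jar with steel cap, 60 mm across and 110 mm high, a bystander. Origin at the centre of its underside.
- plate: Loose black plate, 140 mm across and 22 mm high, a bystander. Origin at the centre of its underside.

How it is judged (in metres and radians):
On the way, in this order (a step that is already met when the one before it is completed fails the run):
1. the rung, still low in the hook, is pressed back against the keeper (x of rung in the frame of stand above -0.004 m and height (world z) of rung below 0.185 m and contact force between caddy and stand above 5 N), for 0.1 s.
2. the caddy is off the hook: held clear in front of the stand or above it, not touching it (contact force between caddy and stand below 0.1 N and (height (world z) of rung above 0.195 m or x of rung in the frame of stand below -0.035 m)), for 0.1 s.
At the end, for the whole second after the job is handed in: The caddy stands upright (within 0.08 rad) and at rest on the cork trivet, its centre within 25 mm of the trivet's centre, released (horizontal distance between caddy and trivet below 0.025 m and height (world z) of caddy between 0.008 and 0.016 m and angle between caddy's own z axis and vertical below 0.08 rad and linear speed of caddy below 0.02 m/s and contact force between caddy and trivet above 0.5 N); the robot touches nothing.
It fails at once if the caddy is forced against the hook or stand with more than 24 N (contact force between caddy and stand above 24 N).
It fails at once if the gripper or arm touches the stand, hook or keeper (over 2 N) (contact force between any of the fingers, the arm and stand above 2 N).
It fails at once if the caddy is dropped (falls at over 0.5 m/s, not held) (linear speed of caddy above 0.5 m/s and contact force between the fingers and caddy below 0.1 N).
It fails at once if the mug, jar or plate is moved by over 20 mm (distance of any of mug, jar, plate from where it was at the start of the episode above 0.02 m).
It also fails if it takes over 69 s, if anything falls off the work surface, if the arm or the gripper's body presses on something with over 40 N, if the wrist force passes 120 N, or if a joint passes its speed limit or range.

## Working session

There is one attempt and no reset: what is moved stays moved. The work goes in short steps, Python scripts to look and compute and a tool call to move; the robot and the scene stay as the last step left them, time stands still between calls to the robot, and variables do not carry over. Pictures are saved under pics/ and viewed, and the job is handed in when it is done.

Besides the shell and the picture viewer there is one more tool, called in YAML: its name, and indented under it one key for each argument. arm_command: Moves the arm, as the interface text tells. Scaled input: -1 to 1 covers 750 mm each way for a shift and 120 degrees each way for a turn. Its arguments: {"type":"object","properties":{"motion":{"type":"string"}},"required":["motion"]}

```bash
ls; mkdir -p pics
python3 - <<'E'
from workcell import *
import cv2,numpy as np
import workcell
s=read_state()
print({k:np.round(v,3).tolist() for k,v in s.items()}, finger_overhang if not callable(finger_overhang) else finger_overhang())
for n in("side","top"):
    c=capture(n); cv2.imwrite(f"pics/{n}0.png",c["frame"]); np.savez(f"{n}0.npz",**c)
    print(n,c["mtx"].round(1).tolist(),c["R"].round(3).tolist(),c["t"].round(1), (-c["R"].T@c["t"]).round(0))
E
```

```text
pics
{'clock': 0.0, 'joints': [-1.312, 0.287, 1.578, -0.0, 1.279, -0.15], 'joint_velocities': [-0.002, 0.0, -0.001, 0.001, -0.001, -0.001], 'tau': [0.002, -40.598, -29.262, -0.0, 0.006, 0.0], 'tcp_pos': [268.179, -618.755, 243.918], 'orientation': [[0.918, 0.398, -0.001], [0.398, -0.918, 0.002], [0.0, -0.002, -1.0]], 'force': [-0.021, 0.721, 0.18], 'ft_torque': [0.05, -0.007, -0.033], 'grip_width': 85.166} 14.0
side [[496.5, 0.0, 251.6], [0.0, 496.5, 185.6], [0.0, 0.0, 1.0]] [[-0.961, -0.277, -0.013], [-0.189, 0.689, -0.7], [0.203, -0.67, -0.715]] [ 518.   221.5 1598.2] [ 216. 1061. 1304.]
top [[469.9, 0.0, 256.5], [0.0, 469.9, 183.3], [0.0, 0.0, 1.0]] [[0.023, -1.0, -0.013], [-0.981, -0.02, -0.195], [0.195, 0.017, -0.981]] [  -9.6  587.4 1347.7] [ 314.  -22. 1436.]
```

View pics/side0.png

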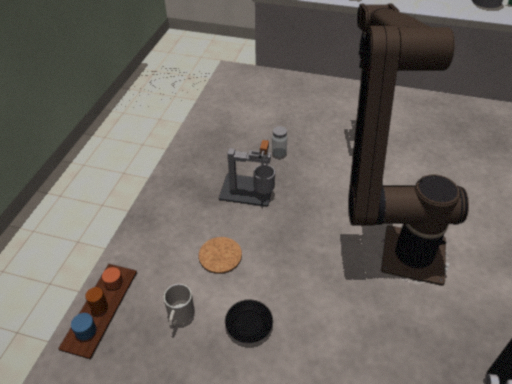

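View pics/top0.png

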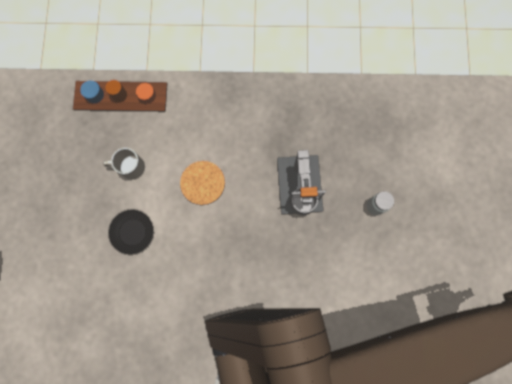

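The side view shows the stand with the caddy at about (250,180), the trivet at (220,255) and the jar behind at (280,142). In the top view the stand is at (300,185), the grip at (309,192), the trivet at (203,183) and the jar at (383,203).

```bash
cat > h.py <<'E'
import numpy as np,cv2
def load(n): return dict(np.load(n))
def ray(c,uv):
    uv=np.atleast_2d(np.float64(uv)); d=np.c_[uv,np.ones(len(uv))]@np.linalg.inv(c["mtx"]).T@c["R"]
    return -c["R"].T@c["t"], d
def onz(c,uv,z):
    o,d=ray(c,uv); return o+d*((z-o[2])/d[:,2:3])
def proj(c,X):
    p=np.atleast_2d(X)@c["R"].T+c["t"]; p=p@c["mtx"].T; return p[:,:2]/p[:,2:]
def cloud(c):
    v,u=np.mgrid[0:384,0:512]; z=c["range_z"]
    p=np.stack([u,v,np.ones_like(u)],-1)@np.linalg.inv(c["mtx"]).T*z[...,None]
    P=(p-c["t"])@c["R"]; P[z==0]=np.nan; return P
E
python3 - <<'E'
from h import *
for n,box,tb,gb in(("top",(265,130,335,230),(170,150,240,215),(295,180,325,205)),("side",(210,120,300,215),(190,225,250,280),(255,135,275,160))):
    c=load(n+"0.npz"); P=cloud(c); f=c["frame"]
    x0,y0,x1,y1=box
    cv2.imwrite(f"pics/{n}_z.png",cv2.resize(f[y0:y1,x0:x1],None,fx=6,fy=6,interpolation=cv2.INTER_CUBIC))
    hsv=cv2.cvtColor(f,cv2.COLOR_BGR2HSV)
    m=cv2.inRange(hsv,(3,110,80),(22,255,255))
    for nm,b,z in(("trivet",tb,12),("grip",gb,209)):
        mm=np.zeros_like(m); mm[b[1]:b[3],b[0]:b[2]]=m[b[1]:b[3],b[0]:b[2]]
        k,l,st,ce=cv2.connectedComponentsWithStats(mm); i=1+np.argmax(st[1:,4]); 
        cnt=cv2.findContours((l==i).astype(np.uint8),0,1)[0][0]
        print(n,nm,st[i],ce[i],onz(c,ce[i],z).round(1), np.nanmedian(P[l==i],0).round(1), cv2.minAreaRect(cnt))
        if nm=="trivet": 
            e=cv2.fitEllipse(cnt); print(" ell",e,onz(c,e[0],12).round(1))
        else: print(np.nanpercentile(P[l==i],[0,10,90,100],axis=0).round(0).tolist())
E
```

```text
top trivet [ 181  161   43   44 1465] [202.04027304 182.44641638] [[595.9 172.5  12. ]] [596.4 172.5  10.7] ((202.00001525878906, 182.5), (41.719295501708984, 43.133514404296875), 45.0)
 ell ((202.04013061523438, 182.44491577148438), (41.62388610839844, 42.968414306640625), 60.90033721923828) [[595.9 172.5  12. ]]
top grip [300 187  18  10 156] [308.64102564 191.61538462] [[ 537.7 -138.4  209. ]] [ 533.  -137.1  231. ] ((308.5, 191.5), (9.0, 17.0), 90.0)
[[522.0, -158.0, 187.0], [524.0, -153.0, 228.0], [543.0, -119.0, 234.0], [554.0, -114.0, 237.0]]
side trivet [ 199  237   42   36 1181] [219.76968671 254.80524979] [[594.3 175.9  12. ]] [594.  176.1  12.3] ((219.5, 254.5), (35.0, 41.0), 90.0)
 ell ((219.765380859375, 254.80014038085938), (34.48727798461914, 41.599937438964844), 81.64376068115234) [[594.3 175.9  12. ]]
side grip [260 140   9  10  61] [264.09836066 144.60655738] [[ 538.8 -160.9  209. ]] [ 531.8 -133.1  233.1] ((264.26470947265625, 144.44119262695312), (7.033533096313477, 8.973817825317383), 14.03624439239502)
[[520.0, -158.0, 225.0], [523.0, -152.0, 229.0], [541.0, -119.0, 236.0], [543.0, -114.0, 237.0]]
```

View pics/top_z.png

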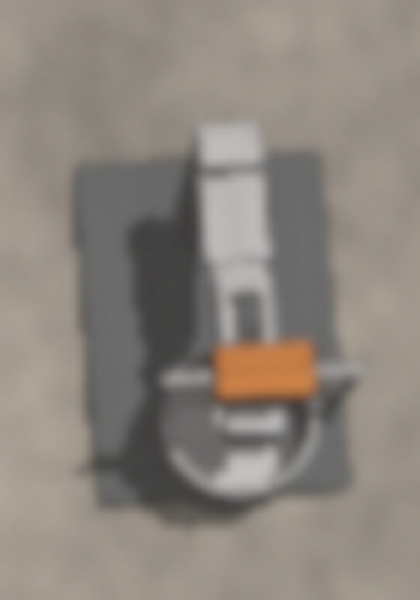

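View pics/side_z.png

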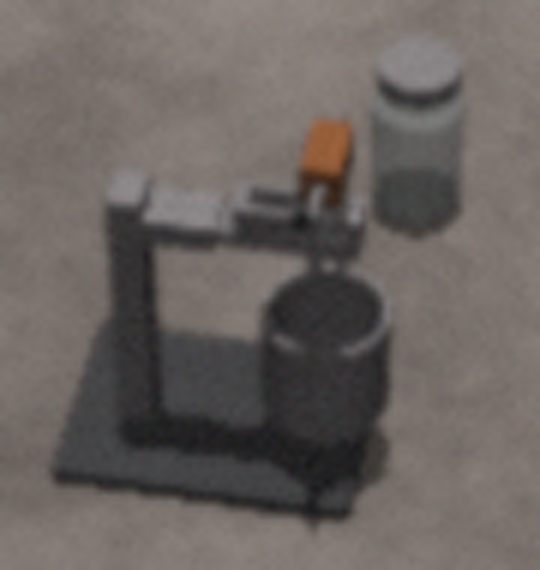

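Run:
```python
from h import *
c=load("top0.npz");P=cloud(c)
# grip top points both cams
for n,b in(("top",(295,180,325,205)),("side",(255,135,275,160))):
    c=load(n+"0.npz");P=cloud(c);f=c["frame"]
    m=cv2.inRange(cv2.cvtColor(f,cv2.COLOR_BGR2HSV),(3,110,80),(22,255,255))>0
    q=np.zeros_like(m);q[b[1]:b[3],b[0]:b[2]]=1
    p=P[m&q];p=p[p[:,2]>228]; r=cv2.minAreaRect(np.float32(p[:,:2]));print(n,"grip",r,p.mean(0).round(1))
    # base plate: z 8..16 near stand
    s=(abs(P[...,0]-560)<120)&(abs(P[...,1]+130)<110)&(P[...,2]>8)&(P[...,2]<17)
    p=P[s]; print(n,"plate",len(p),np.percentile(p,[2,98],axis=0).round(0).tolist(),cv2.minAreaRect(np.float32(p[:,:2])))
    s=(abs(P[...,0]-560)<120)&(abs(P[...,1]+130)<60)&(P[...,2]>165)&(P[...,2]<182)
    p=P[s]; print("arm",len(p),p.mean(0).round(1),cv2.minAreaRect(np.float32(p[:,:2])))
    g=cv2.cvtColor(f,cv2.COLOR_BGR2GRAY)
    # jar
    for nm,cx in (("jar",(520,-300)),):
        s=(abs(P[...,0]-cx[0])<70)&(abs(P[...,1]-cx[1])<70)&(P[...,2]>100);p=P[s];print(nm,p.mean(0).round(0) if len(p) else 0)
```

```text
top grip ((533.9463500976562, -136.09132385253906), (23.360252380371094, 42.741233825683594), 8.11924934387207) [ 534.  -136.   231.6]
top plate 961 [[509.0, -193.0, 8.0], [677.0, -62.0, 16.0]] ((579.0487060546875, -123.03479766845703), (205.5701446533203, 194.5509033203125), 2.8538296222686768)
arm 308 [ 597.6 -128.1  174.1] ((580.6959838867188, -118.82737731933594), (142.51734924316406, 86.35733795166016), 19.672788619995117)
jar [ 535. -355.  108.]
side grip ((531.4952392578125, -135.74432373046875), (21.837881088256836, 44.202030181884766), 1.2903733253479004) [ 532.1 -135.1  233.3]
side plate 757 [[506.0, -187.0, 8.0], [677.0, -61.0, 17.0]] ((564.1287231445312, -114.1416244506836), (162.5459747314453, 230.81253051757812), 89.8638916015625)
arm 236 [ 588.4 -124.2  173.8] ((584.68603515625, -121.28107452392578), (52.59038543701172, 144.9201202392578), 88.73313903808594)
jar [ 531. -353.  109.]
```

Run:
```python
from h import *
c=load("top0.npz")
q=np.array([(75,165),(320,152),(350,490),(98,505)])/6.+[264.5,129.5]
w=onz(c,q,12)[:,:2];print(w.round(1))
ax=(w[0]+w[1]-w[2]-w[3]);ay=w[0]+w[3]-w[1]-w[2]
a1=np.arctan2(ax[1],ax[0]);a2=np.arctan2(-ay[0],ay[1]);print(np.degrees([a1,a2]),np.linalg.norm(ax)/2,np.linalg.norm(ay)/2)
a=(a1*180+a2*130)/310;ctr=w.mean(0);o=ctr-55*np.array([np.cos(a),np.sin(a)]);print("origin",o)
c=load("side0.npz")
q=np.array([(55,475),(350,515)])/6.+[209.5,119.5]
w2=onz(c,q,12)[:,:2];print(w2); d=w2[0]-w2[1];print(np.degrees(np.arctan2(d[1],d[0])),np.linalg.norm(d))
# grip in stand frame
for g in([534,-136],[532.1,-135.1],o):
  g=np.array(g)-o;print(g@[np.cos(a),np.sin(a)],g@[-np.sin(a),np.cos(a)])
# arm/post edges top
c=load("top0.npz")
q=np.array([(197,125),(257,122),(200,175),(265,170),(207,262),(270,255)])/6.+[264.5,129.5]
w=onz(c,q,[[175]]*6);print(w.round(1))
```

```text
[[ 681.6  -58.4]
 [ 691.  -185.7]
 [ 514.  -200.4]
 [ 503.7  -72.6]]
[4.65159623 4.42407851] 178.0753846062235 127.98582860123147
origin [ 542.74020224 -133.65074264]
[[676.67246165 -56.13194762]
 [500.19273105 -71.61136039]]
5.012706080085905 177.15729601430442
-8.899199614198782 -1.6475410531951968
-10.721702461490356 -0.5994554786288707
0.0 0.0
[[ 659.6 -110.2  175. ]
 [ 661.6 -137.9  175. ]
 [ 635.8 -111.8  175. ]
 [ 638.8 -141.6  175. ]
 [ 594.9 -115.2  175. ]
 [ 598.7 -144.   175. ]]
```

```bash
cat >> h.py <<'E'
from workcell import read_state
from scipy.spatial.transform import Rotation as Ro
YAW=np.radians(4.7)
S=np.array([np.cos(YAW),np.sin(YAW),0]);
RT=np.c_[np.array([-np.sin(YAW),np.cos(YAW),0]),S,[0,0,-1.]]
O=np.array([542.7,-133.7,0])
def plan(way,n,op,turn=True,maxdeg=8):
    """world waypoint, n rows, straight line; turns to RT in the rows"""
    s=read_state(); R=s["orientation"]; p=s["tcp_pos"]; out=[]
    rv=Ro.from_matrix(R.T@RT).as_rotvec()
    d=(np.array(way)-p)/n
    for i in range(n):
        Ri=R@Ro.from_rotvec(rv*i/n).as_matrix()
        out.append(np.r_[np.degrees(rv/n)/120 if turn else np.zeros(3), Ri.T@d/750, op])
    print("deg/row",np.degrees(np.linalg.norm(rv))/n,"mm/row",np.linalg.norm(d))
    print("; ".join(" ".join("%.4g"%round(x,4) for x in r) for r in out))
def st():
    s=read_state(); q=s["tcp_pos"]-O
    print("t",round(s["clock"],2),"p",s["tcp_pos"].round(1),"stand x,y",(q@S).round(2),(q@RT[:,0]).round(2),"F stand",(s["force"]@S).round(2),(s["force"]@RT[:,0]).round(2),s["force"][2].round(2),"w",round(s["grip_width"],1),"rot err deg",np.degrees(Ro.from_matrix(s["orientation"].T@RT).as_rotvec()).round(2))
E
python3 -c "
from h import *
st();plan([533,-135.3,300],18,1)"
```

```text
t 0.1 p [ 268.2 -618.8  244.1] stand x,y -313.33 -461.0 F stand 0.1 0.57 0.26 w 85.4 rot err deg [ -0.1   -0.09 -71.28]
deg/row 3.9598975144006037 mm/row 30.78416660001902
-0 -0 -0.033 0.0322 -0.0251 -0.0041 1; -0 -0 -0.033 0.0339 -0.0228 -0.0041 1; -0 -0 -0.033 0.0354 -0.0204 -0.0041 1; -0 -0 -0.033 0.0367 -0.0179 -0.0041 1; -0 -0 -0.033 0.0379 -0.0153 -0.0041 1; -0 -0 -0.033 0.0388 -0.0127 -0.0041 1; -0 -0 -0.033 0.0396 -0.01 -0.0041 1; -0 -0 -0.033 0.0402 -0.0072 -0.0041 1; -0 -0 -0.033 0.0406 -0.0044 -0.0041 1; -0 -0 -0.033 0.0408 -0.0016 -0.0041 1; -0 -0 -0.033 0.0408 0.0012 -0.0041 1; -0 -0 -0.033 0.0406 0.004 -0.0041 1; -0 -0 -0.033 0.0403 0.0068 -0.0041 1; -0 -0 -0.033 0.0397 0.0096 -0.0041 1; -0 -0 -0.033 0.0389 0.0123 -0.0041 1; -0 -0 -0.033 0.038 0.015 -0.0041 1; -0 -0 -0.033 0.0369 0.0176 -0.0041 1; -0 -0 -0.033 0.0356 0.0201 -0.0041 1
```

arm_command:
  motion: "0 0 -0.033 0.032 -0.025 -0.008 1; 0 0 -0.033 0.034 -0.023 -0.008 1; 0 0 -0.033 0.035 -0.02 -0.008 1; 0 0 -0.033 0.037 -0.018 -0.008 1; 0 0 -0.033 0.038 -0.015 -0.008 1; 0 0 -0.033 0.039 -0.013 -0.008 1; 0 0 -0.033 0.04 -0.01 -0.008 1; 0 0 -0.033 0.04 -0.007 -0.008 1; 0 0 -0.033 0.041 -0.004 -0.008 1; 0 0 0 0 0 0 1"

```text
clock: 1.1
tcp_pos: [401.1, -364.7, 293.4]
orientation: [[0.495, 0.869, -0.005], [0.869, -0.495, 0.015], [0.01, -0.012, -1.0]]
force: [0.1, -0.1, 0.6]
grip_width: 85.0
```

```bash
python3 -c "
from h import *
st();plan([533,-135.3,300],10,1)"
```

```text
t 1.1 p [ 401.1 -364.7  293.4] stand x,y -160.07 -218.6 F stand 0.08 -0.06 0.63 w 85.0 rot err deg [ -0.48  -0.76 -34.35]
deg/row 3.4359702270653747 mm/row 26.46937491133162
-0.0004 -0.0006 -0.0286 0.0353 0.0001 -0.0005 1; -0.0004 -0.0006 -0.0286 0.0352 0.0023 -0.0006 1; -0.0004 -0.0006 -0.0286 0.035 0.0044 -0.0006 1; -0.0004 -0.0006 -0.0286 0.0347 0.0065 -0.0007 1; -0.0004 -0.0006 -0.0286 0.0342 0.0085 -0.0007 1; -0.0004 -0.0006 -0.0286 0.0337 0.0106 -0.0007 1; -0.0004 -0.0006 -0.0286 0.033 0.0126 -0.0008 1; -0.0004 -0.0006 -0.0286 0.0322 0.0145 -0.0008 1; -0.0004 -0.0006 -0.0286 0.0312 0.0164 -0.0008 1; -0.0004 -0.0006 -0.0286 0.0302 0.0183 -0.0009 1
```

arm_command:
  motion: "0 -0.001 -0.029 0.035 0 -0.001 1; 0 -0.001 -0.029 0.035 0.002 -0.001 1; 0 -0.001 -0.029 0.035 0.004 -0.001 1; 0 -0.001 -0.029 0.035 0.006 -0.001 1; 0 -0.001 -0.029 0.034 0.009 -0.001 1; -0.001 0 -0.029 0.034 0.011 -0.001 1; -0.001 0 -0.029 0.033 0.013 -0.001 1; -0.001 0 -0.029 0.032 0.015 -0.001 1; -0.001 0 -0.029 0.031 0.016 -0.001 1; 0 0 -0.029 0.03 0.018 -0.001 1"

```text
clock: 2.1
tcp_pos: [531.1, -132.4, 294.7]
orientation: [[-0.099, 0.995, -0.01], [0.995, 0.099, 0.005], [0.006, -0.01, -1.0]]
force: [-0.1, 0.1, 0.2]
grip_width: 85.5
```

```bash
python3 -c "
from h import *
st();plan([533,-135.3,270],3,1)"
```

```text
t 2.1 p [ 531.1 -132.4  294.7] stand x,y -11.47 2.29 F stand -0.12 0.16 0.15 w 85.5 rot err deg [-0.55 -0.33  0.99]
deg/row 0.39313330204139274 mm/row 8.3317562855319
-0.0015 -0.0009 0.0027 -0.0014 0.0008 0.011 1; -0.0015 -0.0009 0.0027 -0.0014 0.0008 0.011 1; -0.0015 -0.0009 0.0027 -0.0014 0.0008 0.011 1
```

arm_command:
  motion: "-0.0025 -0.0015 0.004 -0.002 0.001 0.011 1; -0.0025 -0.0015 0.003 -0.002 0.001 0.011 1; 0 0 0 0 0 0 1; 0 0 0 0 0 0 1"

```text
clock: 2.5
tcp_pos: [532.3, -135.6, 274.6]
orientation: [[-0.083, 0.997, -0.002], [0.997, 0.083, 0.0], [0.0, -0.002, -1.0]]
force: [0.1, 1.0, 1.0]
grip_width: 85.5
```

```bash
python3 -c "
from h import *
st();plan([533,-135.3,217],5,1)"
```

```text
t 2.5 p [ 532.3 -135.6  274.6] stand x,y -10.48 -1.03 F stand 0.21 1.0 0.99 w 85.5 rot err deg [-0.13 -0.01  0.05]
deg/row 0.0289765438748348 mm/row 11.512264606240446
-0.0002 -0 0.0001 0.0001 0.0002 0.0153 1; -0.0002 -0 0.0001 0.0001 0.0002 0.0153 1; -0.0002 -0 0.0001 0.0001 0.0002 0.0153 1; -0.0002 -0 0.0001 0.0001 0.0002 0.0153 1; -0.0002 -0 0.0001 0.0001 0.0002 0.0153 1
```

arm_command:
  motion: "0 0 0 0 0.001 0.014 1; 0 0 0 0 0 0.014 1; 0 0 0 0 0 0.014 1; 0 0 0 0 0 0.014 1; 0 0 0 0 0 0.01 1; 0 0 0 0 0 0.004 1; 0 0 0 0 0 0 1"

```text
clock: 3.2
tcp_pos: [531.5, -137.5, 216.0]
orientation: [[-0.079, 0.997, -0.005], [0.997, 0.079, 0.001], [0.001, -0.005, -1.0]]
force: [-0.1, 1.1, -0.3]
grip_width: 85.1
```

```bash
python3 -c "
from h import *
from workcell import capture
st();plan([533,-135.3,217],2,1)
for n,(x0,y0,x1,y1) in (('top',(250,120,350,220)),('side',(210,90,310,190))):
    c=capture(n);np.savez(n+'1.npz',**c);cv2.imwrite(f'pics/{n}1.png',cv2.resize(c['frame'][y0:y1,x0:x1],None,fx=5,fy=5,interpolation=cv2.INTER_CUBIC))"
```

```text
t 3.2 p [ 531.5 -137.5  216. ] stand x,y -11.48 -2.83 F stand 0.03 1.06 -0.34 w 85.1 rot err deg [-0.27 -0.06 -0.19]
deg/row 0.16863622760627048 mm/row 1.4075405683981008
-0.0011 -0.0003 -0.0008 0.0014 0.0011 -0.0007 1; -0.0011 -0.0003 -0.0008 0.0014 0.0011 -0.0007 1
```

View pics/side1.png

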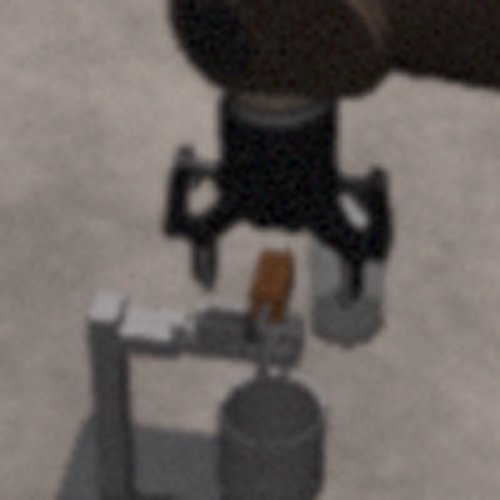

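View pics/top1.png

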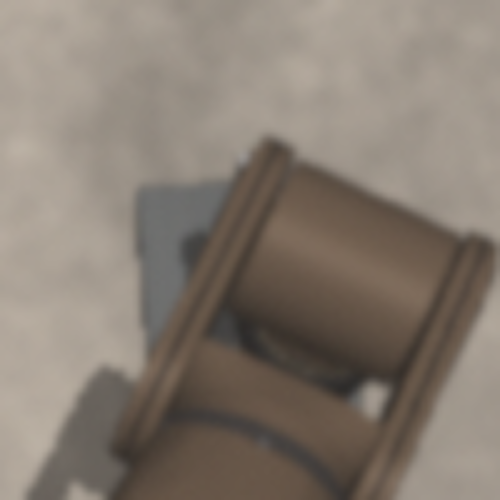

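The side view shows the open fingers (at about (205,270) and (355,285) in the crop) straddling the orange grip at (272,280). I'll correct the pose slightly and close.

arm_command:
  motion: "-0.001 0 -0.001 0.002 0.001 0 1; 0 0 0 0.001 0.001 0 0.5; 0 0 0 0 0 0 0.4; 0 0 0 0 0 0 0.4"

```text
clock: 3.7
tcp_pos: [534.4, -135.3, 219.0]
orientation: [[-0.081, 0.997, 0.002], [0.997, 0.081, -0.001], [-0.001, 0.002, -1.0]]
force: [-0.3, 0.1, -0.4]
grip_width: 44.3
```

```bash
python3 -c "
from h import *
st();plan([533,-135.3,217],2,1)"
```

```text
t 3.7 p [ 534.4 -135.3  219. ] stand x,y -8.44 -0.9 F stand -0.25 0.12 -0.37 w 44.3 rot err deg [ 0.12  0.09 -0.03]
deg/row 0.0766030594848925 mm/row 1.2147541669870578
0.0005 0.0004 -0.0001 0.0001 -0.0009 0.0013 1; 0.0005 0.0004 -0.0001 0.0001 -0.0009 0.0013 1
```

arm_command:
  motion: "0 0 0 0 -0.001 0.002 0.4; 0 0 0 0 0 0.001 0.35; 0 0 0 0 0 0 0.3; 0 0 0 0 0 0 0.3"

```text
clock: 4.1
tcp_pos: [533.7, -135.4, 216.9]
orientation: [[-0.081, 0.997, 0.003], [0.997, 0.081, -0.002], [-0.002, 0.003, -1.0]]
force: [-0.0, 0.4, 0.1]
grip_width: 25.1
```

```bash
python3 -c "
from h import *
st()"
```

```text
t 4.1 p [ 533.7 -135.4  216.9] stand x,y -9.12 -0.95 F stand 0.03 0.38 0.07 w 25.1 rot err deg [ 0.16  0.11 -0.03]
```

Nearly closed around the block (25.1 mm against 24 mm). I'll close fully.

arm_command:
  motion: "0 0 0 0 0 0 0.2; 0 0 0 0 0 0 0; 0 0 0 0 0 0 0; 0 0 0 0 0 0 0"

```text
clock: 4.5
tcp_pos: [533.7, -135.4, 217.2]
orientation: [[-0.081, 0.997, 0.003], [0.997, 0.081, -0.002], [-0.002, 0.003, -1.0]]
force: [0.9, -0.2, 0.9]
grip_width: 23.1
```

```bash
python3 -c "
from h import *
st()"
```

```text
t 4.5 p [ 533.7 -135.4  217.2] stand x,y -9.12 -0.98 F stand 0.85 -0.25 0.88 w 23.1 rot err deg [ 0.15  0.1  -0.03]
```

arm_command:
  motion: "0 0 0 0 0 -0.002 0; 0 0 0 0 0 0 0; 0 0 0 0 0 0 0"

```text
clock: 4.8
tcp_pos: [532.9, -135.1, 217.2]
orientation: [[-0.081, 0.997, 0.0], [0.997, 0.081, -0.0], [-0.0, 0.0, -1.0]]
force: [0.1, -0.3, 1.2]
grip_width: 23.0
```

```bash
python3 -c "
from h import *
st()"
```

```text
t 4.8 p [ 532.9 -135.1  217.2] stand x,y -9.89 -0.56 F stand 0.11 -0.3 1.23 w 23.0 rot err deg [ 0.01  0.02 -0.03]
```

arm_command:
  motion: "0 0 0 0 0 -0.003 0; 0 0 0 0 0 -0.001 0"

```text
clock: 5.0
tcp_pos: [532.1, -134.7, 219.0]
orientation: [[-0.081, 0.997, -0.002], [0.997, 0.081, 0.001], [0.001, -0.002, -1.0]]
force: [0.5, -0.0, -3.3]
grip_width: 23.0
```

```bash
python3 -c "
from h import *
st()"
```

```text
t 5.0 p [ 532.1 -134.7  219. ] stand x,y -10.61 -0.16 F stand 0.47 -0.05 -3.25 w 23.0 rot err deg [-0.12 -0.05 -0.03]
```

arm_command:
  motion: "0 0 0 0 0.003 0 0; 0 0 0 0 0.003 0 0; 0 0 0 0 0 0 0"

```text
clock: 5.3
tcp_pos: [536.3, -134.1, 217.7]
orientation: [[-0.081, 0.997, -0.004], [0.997, 0.081, 0.002], [0.002, -0.004, -1.0]]
force: [0.5, -0.1, -2.9]
grip_width: 23.2
```

```bash
python3 -c "
from h import *
st()"
```

```text
t 5.3 p [ 536.3 -134.1  217.7] stand x,y -6.42 0.17 F stand 0.51 -0.11 -2.94 w 23.2 rot err deg [-0.23 -0.12 -0.04]
```

arm_command:
  motion: "0 0 0 0 0.002 -0.002 0; 0 0 0 0 0.002 0 0"

```text
clock: 5.5
tcp_pos: [538.8, -133.7, 218.9]
orientation: [[-0.082, 0.997, -0.007], [0.997, 0.082, 0.002], [0.003, -0.007, -1.0]]
force: [-2.6, -0.5, -0.9]
grip_width: 23.0
```

```bash
python3 -c "
from h import *
st()"
```

```text
t 5.5 p [ 538.8 -133.7  218.9] stand x,y -3.87 0.33 F stand -2.67 -0.3 -0.88 w 23.0 rot err deg [-0.38 -0.15 -0.02]
```

arm_command:
  motion: "-0.003 0 0 0 0.003 -0.001 0; 0 0 0 0 0.003 0 0; 0 0 0 0 0 0 0"

```text
clock: 5.8
tcp_pos: [541.0, -133.6, 218.7]
orientation: [[-0.082, 0.997, -0.01], [0.997, 0.082, 0.003], [0.003, -0.009, -1.0]]
force: [-4.7, -1.2, -1.2]
grip_width: 23.4
```

```bash
python3 -c "
from h import *
st()"
```

```text
t 5.8 p [ 541.  -133.6  218.7] stand x,y -1.72 0.26 F stand -4.78 -0.77 -1.2 w 23.4 rot err deg [-0.54 -0.19  0.01]
```

arm_command:
  motion: "-0.005 -0.001 0 0 0.003 -0.001 0; -0.003 0 0 0 0.003 -0.0005 0; 0 0 0 0 0 0 0"

```text
clock: 6.1
tcp_pos: [543.1, -133.3, 218.7]
orientation: [[-0.083, 0.997, -0.0], [0.997, 0.083, 0.002], [0.002, -0.0, -1.0]]
force: [-5.4, -0.3, -0.7]
grip_width: 23.4
```

```bash
python3 -c "
from h import *
st()"
```

```text
t 6.1 p [ 543.1 -133.3  218.7] stand x,y 0.45 0.36 F stand -5.43 0.19 -0.73 w 23.4 rot err deg [-0.   -0.1   0.05]
```

arm_command:
  motion: "-0.002 -0.001 0 0 0.003 -0.001 0; -0.002 0 0 0 0.003 -0.0005 0; 0 0 0 0 0 0 0"

```text
clock: 6.4
tcp_pos: [544.3, -133.1, 218.7]
orientation: [[-0.083, 0.997, -0.002], [0.997, 0.083, 0.0], [0.0, -0.002, -1.0]]
force: [-6.2, -1.0, 0.1]
grip_width: 23.6
```

```bash
python3 -c "
from h import *
st()"
```

```text
t 6.4 p [ 544.3 -133.1  218.7] stand x,y 1.66 0.45 F stand -6.29 -0.46 0.05 w 23.6 rot err deg [-0.11 -0.02  0.09]
```

arm_command:
  motion: "-0.002 0 0 0 0.003 -0.002 0; -0.002 0 0 0 0.003 -0.001 0; 0 0 0 0 0 0 0"

```text
clock: 6.7
tcp_pos: [544.7, -133.1, 218.7]
orientation: [[-0.084, 0.996, -0.007], [0.996, 0.084, 0.001], [0.001, -0.007, -1.0]]
force: [-6.4, -1.1, 1.5]
grip_width: 23.2
```

```bash
python3 -c "
from h import *
st()"
```

```text
t 6.7 p [ 544.7 -133.1  218.7] stand x,y 2.01 0.39 F stand -6.42 -0.61 1.46 w 23.2 rot err deg [-0.38 -0.07  0.13]
```

arm_command:
  motion: "-0.004 0 0 0 0.004 -0.003 0; -0.002 0 -0.001 0 0.003 -0.002 0"

```text
clock: 6.9
tcp_pos: [546.0, -132.8, 219.3]
orientation: [[-0.087, 0.996, -0.006], [0.996, 0.087, 0.002], [0.003, -0.006, -1.0]]
force: [-7.1, -2.6, -3.3]
grip_width: 23.3
```

```bash
python3 -c "
from h import *
st()"
```

```text
t 6.9 p [ 546.  -132.8  219.3] stand x,y 3.4 0.65 F stand -7.34 -2.05 -3.28 w 23.3 rot err deg [-0.35 -0.15  0.28]
```

arm_command:
  motion: "-0.004 0 0.001 0 0.004 -0.001 0; -0.002 0 0.001 0 0.003 -0.001 0"

```text
clock: 7.1
tcp_pos: [547.7, -132.7, 219.3]
orientation: [[-0.083, 0.997, -0.005], [0.997, 0.083, 0.003], [0.003, -0.005, -1.0]]
force: [-8.3, -0.6, -1.4]
grip_width: 23.2
```

```bash
python3 -c "
from h import *
st()"
```

```text
t 7.1 p [ 547.7 -132.7  219.3] stand x,y 5.11 0.56 F stand -8.28 0.11 -1.43 w 23.2 rot err deg [-0.28 -0.19  0.07]
```

arm_command:
  motion: "-0.003 -0.001 0 0 0.003 -0.001 0; -0.002 0 0.001 0 0.002 -0.001 0"

```text
clock: 7.3
tcp_pos: [547.7, -132.6, 219.2]
orientation: [[-0.082, 0.997, -0.007], [0.997, 0.082, 0.002], [0.002, -0.007, -1.0]]
force: [-7.9, -1.9, -1.6]
grip_width: 23.3
```

```bash
python3 -c "
from h import *
st()"
```

```text
t 7.3 p [ 547.7 -132.6  219.2] stand x,y 5.08 0.64 F stand -8.03 -1.22 -1.58 w 23.3 rot err deg [-0.38 -0.14 -0.01]
```

arm_command:
  motion: "-0.004 -0.001 0 0 0.005 -0.001 0; -0.004 0 0 0 0.004 -0.001 0"

```text
clock: 7.5
tcp_pos: [549.0, -132.5, 219.2]
orientation: [[-0.083, 0.997, -0.008], [0.997, 0.083, 0.001], [0.001, -0.008, -1.0]]
force: [-12.9, -3.4, 0.9]
grip_width: 23.1
```

```bash
python3 -c "
from h import *
st()"
```

```text
t 7.5 p [ 549.  -132.5  219.2] stand x,y 6.38 0.67 F stand -13.13 -2.3 0.88 w 23.1 rot err deg [-0.45 -0.08  0.06]
```

Pushing harder raised the force from about 8 N to 13 N, so the rung is now at the cheek stop. I'll ease off a little and rise while keeping a gentle push.

arm_command:
  motion: "-0.003 0 0 0 0.002 -0.003 0; -0.003 0 0 0 0.003 -0.003 0"

```text
clock: 7.7
tcp_pos: [547.3, -132.6, 219.5]
orientation: [[-0.084, 0.996, -0.012], [0.996, 0.084, 0.002], [0.003, -0.012, -1.0]]
force: [-7.4, -2.3, -5.5]
grip_width: 23.0
```

```bash
python3 -c "
from h import *
st()"
```

```text
t 7.7 p [ 547.3 -132.6  219.5] stand x,y 4.71 0.7 F stand -7.54 -1.7 -5.53 w 23.0 rot err deg [-0.7  -0.17  0.11]
```

arm_command:
  motion: "-0.008 -0.001 0.001 0 0.005 0 0; -0.006 0 0 0 0.004 -0.001 0"

```text
clock: 7.9
tcp_pos: [548.7, -132.5, 218.7]
orientation: [[-0.083, 0.997, -0.001], [0.997, 0.083, 0.002], [0.002, -0.001, -1.0]]
force: [-13.3, -1.6, -0.0]
grip_width: 23.2
```

```bash
python3 -c "
from h import *
st()"
```

```text
t 7.9 p [ 548.7 -132.5  218.7] stand x,y 6.09 0.67 F stand -13.38 -0.55 -0.04 w 23.2 rot err deg [-0.03 -0.12  0.06]
```

arm_command:
  motion: "-0.003 0 0 0 0.0035 -0.004 0; -0.003 0 0 0 0.0035 -0.004 0"

```text
clock: 8.1
tcp_pos: [547.6, -132.4, 219.5]
orientation: [[-0.084, 0.996, -0.008], [0.996, 0.084, 0.004], [0.004, -0.007, -1.0]]
force: [-8.0, -2.6, -8.2]
grip_width: 23.1
```

```bash
python3 -c "
from h import *
st()"
```

```text
t 8.1 p [ 547.6 -132.4  219.5] stand x,y 5.04 0.93 F stand -8.19 -1.97 -8.2 w 23.1 rot err deg [-0.42 -0.25  0.1 ]
```

arm_command:
  motion: "-0.006 -0.001 0 0 0.0045 -0.004 0; -0.004 0 0 0 0.004 -0.005 0"

```text
clock: 8.3
tcp_pos: [547.7, -132.1, 219.9]
orientation: [[-0.084, 0.996, -0.007], [0.996, 0.084, 0.004], [0.005, -0.006, -1.0]]
force: [-7.7, -3.0, -7.6]
grip_width: 23.2
```

```bash
python3 -c "
from h import *
st()"
```

```text
t 8.3 p [ 547.7 -132.1  219.9] stand x,y 5.08 1.15 F stand -7.93 -2.35 -7.59 w 23.2 rot err deg [-0.37 -0.27  0.14]
```

arm_command:
  motion: "-0.006 -0.002 0.001 -0.001 0.0055 -0.002 0; -0.004 -0.001 0.001 -0.001 0.005 -0.002 0"

```text
clock: 8.5
tcp_pos: [549.0, -132.2, 219.7]
orientation: [[-0.081, 0.997, -0.008], [0.997, 0.081, 0.004], [0.004, -0.007, -1.0]]
force: [-13.4, -0.6, 0.2]
grip_width: 23.2
```

```bash
python3 -c "
from h import *
st()"
```

```text
t 8.5 p [ 549.  -132.2  219.7] stand x,y 6.38 1.02 F stand -13.39 0.5 0.15 w 23.2 rot err deg [-0.42 -0.24 -0.06]
```

arm_command:
  motion: "-0.006 -0.001 0 0 0.0055 -0.005 0; -0.005 -0.001 0 0 0.0055 -0.005 0"

```text
clock: 8.7
tcp_pos: [548.9, -131.7, 220.4]
orientation: [[-0.082, 0.997, -0.011], [0.997, 0.082, 0.002], [0.003, -0.011, -1.0]]
force: [-8.9, -4.3, -8.4]
grip_width: 22.9
```

```bash
python3 -c "
from h import *
st()"
```

```text
t 8.7 p [ 548.9 -131.7  220.4] stand x,y 6.38 1.53 F stand -9.25 -3.53 -8.42 w 22.9 rot err deg [-0.63 -0.18  0.02]
```

arm_command:
  motion: "-0.01 -0.001 0 -0.002 0.0045 -0.005 0; -0.006 -0.001 0 -0.002 0.005 -0.005 0"

```text
clock: 8.9
tcp_pos: [548.5, -132.2, 220.3]
orientation: [[-0.083, 0.997, -0.003], [0.997, 0.083, 0.008], [0.008, -0.002, -1.0]]
force: [-8.4, -0.1, -7.3]
grip_width: 23.3
```

```bash
python3 -c "
from h import *
st()"
```

```text
t 8.9 p [ 548.5 -132.2  220.3] stand x,y 5.91 1.03 F stand -8.39 0.58 -7.32 w 23.3 rot err deg [-0.11 -0.47  0.05]
```

arm_command:
  motion: "-0.006 -0.003 0 -0.001 0.006 -0.004 0; -0.006 -0.002 0 -0.001 0.006 -0.007 0"

```text
clock: 9.1
tcp_pos: [548.7, -131.8, 221.2]
orientation: [[-0.084, 0.996, -0.006], [0.996, 0.084, 0.005], [0.005, -0.005, -1.0]]
force: [-9.5, -1.2, -9.4]
grip_width: 22.7
```

```bash
python3 -c "
from h import *
st()"
```

```text
t 9.1 p [ 548.7 -131.8  221.2] stand x,y 6.16 1.42 F stand -9.58 -0.41 -9.41 w 22.7 rot err deg [-0.3 -0.3  0.1]
```

arm_command:
  motion: "-0.006 -0.003 0 -0.001 0.006 -0.006 0; -0.006 -0.002 0 -0.001 0.006 -0.007 0"

```text
clock: 9.3
tcp_pos: [548.8, -131.4, 222.2]
orientation: [[-0.085, 0.996, -0.009], [0.996, 0.085, 0.001], [0.002, -0.009, -1.0]]
force: [-9.6, -0.6, -9.1]
grip_width: 23.0
```

```bash
python3 -c "
from h import *
st()"
```

```text
t 9.3 p [ 548.8 -131.4  222.2] stand x,y 6.28 1.81 F stand -9.64 0.16 -9.14 w 23.0 rot err deg [-0.52 -0.11  0.16]
```

arm_command:
  motion: "-0.009 -0.001 0.001 -0.002 0.0055 -0.006 0; -0.007 -0.001 0.001 -0.002 0.006 -0.007 0"

```text
clock: 9.5
tcp_pos: [548.6, -131.7, 222.8]
orientation: [[-0.081, 0.997, -0.005], [0.997, 0.081, 0.007], [0.008, -0.004, -1.0]]
force: [-9.9, -1.1, -9.0]
grip_width: 23.5
```

```bash
python3 -c "
from h import *
st()
from workcell import capture
for n,(x0,y0,x1,y1) in (('side',(220,90,300,170)),):
    c=capture(n);np.savez(n+'2.npz',**c);cv2.imwrite(f'pics/{n}2.png',cv2.resize(c['frame'][y0:y1,x0:x1],None,fx=7,fy=7,interpolation=cv2.INTER_CUBIC))
st()"
```

```text
t 9.5 p [ 548.6 -131.7  222.8] stand x,y 6.09 1.52 F stand -9.96 -0.28 -8.98 w 23.5 rot err deg [-0.25 -0.44 -0.04]
t 9.55 p [ 548.7 -131.7  223. ] stand x,y 6.13 1.5 F stand -10.4 0.7 -9.31 w 23.3 rot err deg [-0.26 -0.45 -0.04]
```

View pics/side2.png

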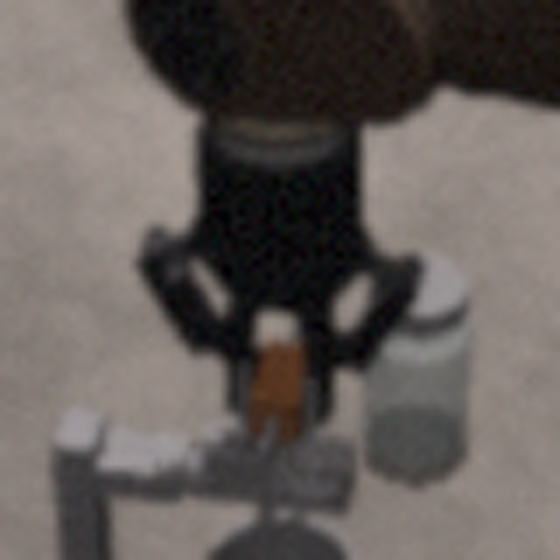

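The grip (crop (278,390)) is still held squarely between the fingers and hasn't visibly slipped. The caddy is rising about 1 mm every two rows at a steady 9 to 10 N, so I'll continue.

arm_command:
  motion: "-0.006 -0.003 0 -0.002 0.006 -0.008 0; -0.006 -0.002 0 -0.001 0.006 -0.008 0; -0.006 -0.002 0 -0.001 0.006 -0.008 0"

```text
clock: 9.85
tcp_pos: [548.9, -131.2, 226.6]
orientation: [[-0.082, 0.997, -0.011], [0.997, 0.082, 0.006], [0.006, -0.01, -1.0]]
force: [-10.1, -2.1, -10.4]
grip_width: 22.9
```

```bash
python3 -c "
from h import *
st()"
```

```text
t 9.85 p [ 548.9 -131.2  226.6] stand x,y 6.34 1.96 F stand -10.18 -1.22 -10.43 w 22.9 rot err deg [-0.6  -0.37  0.02]
```

arm_command:
  motion: "-0.008 -0.003 0 -0.003 0.006 -0.007 0; -0.008 -0.003 0 -0.002 0.006 -0.007 0; -0.006 -0.002 0 -0.002 0.006 -0.007 0"

```text
clock: 10.15
tcp_pos: [548.8, -131.4, 227.6]
orientation: [[-0.083, 0.996, -0.01], [0.997, 0.083, 0.007], [0.007, -0.01, -1.0]]
force: [-8.9, -1.1, -9.3]
grip_width: 23.0
```

```bash
python3 -c "
from h import *
st()"
```

```text
t 10.15 p [ 548.8 -131.4  227.6] stand x,y 6.29 1.81 F stand -8.94 -0.33 -9.28 w 23.0 rot err deg [-0.55 -0.43  0.07]
```

arm_command:
  motion: "-0.008 -0.003 0 -0.003 0.006 -0.009 0; -0.008 -0.003 0 -0.002 0.006 -0.009 0; -0.006 -0.002 0 -0.002 0.006 -0.009 0"

```text
clock: 10.45
tcp_pos: [550.4, -132.3, 234.8]
orientation: [[-0.084, 0.996, -0.004], [0.996, 0.084, 0.006], [0.006, -0.004, -1.0]]
force: [-1.3, -0.1, -2.7]
grip_width: 23.1
```

```bash
python3 -c "
from h import *
st()"
```

```text
t 10.45 p [ 550.4 -132.3  234.8] stand x,y 7.82 0.78 F stand -1.27 0.02 -2.73 w 23.1 rot err deg [-0.2  -0.34  0.11]
```

Forces dropped, so the rung is clear of the keeper. Next I'll rise to about 30 mm above the start height.

arm_command:
  motion: "-0.001 -0.002 0 0 0 -0.006 0; -0.001 -0.001 0 0 -0.001 -0.006 0; 0 0 0 0 0 -0.004 0; 0 0 0 0 0 -0.001 0"

```text
clock: 10.85
tcp_pos: [553.2, -132.2, 250.2]
orientation: [[-0.083, 0.996, 0.014], [0.997, 0.083, -0.001], [-0.002, 0.014, -1.0]]
force: [0.1, 0.1, -3.2]
grip_width: 23.0
```

```bash
python3 -c "
from h import *
st()"
```

```text
t 10.85 p [ 553.2 -132.2  250.2] stand x,y 10.6 0.64 F stand 0.14 0.11 -3.16 w 23.0 rot err deg [0.8  0.14 0.08]
```

Hanging free: Fz is −3.2 N, equal to the weight, and lateral forces are near zero. Now out along −x.

arm_command:
  motion: "0.005 0 0 0 -0.01 0.001 0; 0.002 0 0 0 -0.015 0.0005 0; 0 0 0 0 -0.02 0 0; 0 0 0 0 -0.02 0 0"

```text
clock: 11.25
tcp_pos: [503.3, -136.4, 249.6]
orientation: [[-0.085, 0.996, 0.001], [0.996, 0.085, -0.003], [-0.003, 0.0, -1.0]]
force: [0.1, 0.6, -3.7]
grip_width: 23.4
```

```bash
python3 -c "
from h import *
st()"
```

```text
t 11.25 p [ 503.3 -136.4  249.6] stand x,y -39.45 0.54 F stand 0.17 0.6 -3.68 w 23.4 rot err deg [0.03 0.2  0.16]
```

arm_command:
  motion: "0 0 0 0 -0.02 0 0; 0 0 0 0 -0.02 0 0; 0 0 0 0 -0.02 0 0; 0 0 0 0 -0.02 -0.001 0; 0 0 0 0 -0.005 -0.001 0"

```text
clock: 11.75
tcp_pos: [432.2, -141.2, 249.5]
orientation: [[-0.084, 0.996, -0.003], [0.996, 0.084, -0.003], [-0.002, -0.003, -1.0]]
force: [0.6, 1.0, -3.8]
grip_width: 23.5
```

```bash
python3 -c "
from h import *
from workcell import capture
st();plan([520,0,255],8,0)
c=capture('side');cv2.imwrite('pics/side3.png',cv2.resize(c['frame'][80:280,170:340],None,fx=3,fy=3,interpolation=cv2.INTER_CUBIC))"
```

```text
t 11.75 p [ 432.2 -141.2  249.5] stand x,y -110.77 1.61 F stand 0.71 0.97 -3.81 w 23.5 rot err deg [-0.18  0.14  0.11]
deg/row 0.03167709299895 mm/row 20.793919110272824
-0.0002 0.0001 0.0001 0.0222 0.0166 -0.001 0; -0.0002 0.0001 0.0001 0.0222 0.0166 -0.001 0; -0.0002 0.0001 0.0001 0.0222 0.0165 -0.001 0; -0.0002 0.0001 0.0001 0.0222 0.0165 -0.001 0; -0.0002 0.0001 0.0001 0.0222 0.0165 -0.001 0; -0.0002 0.0001 0.0001 0.0222 0.0165 -0.001 0; -0.0002 0.0001 0.0001 0.0222 0.0165 -0.0009 0; -0.0002 0.0001 0.0001 0.0222 0.0165 -0.0009 0
```

View pics/side3.png

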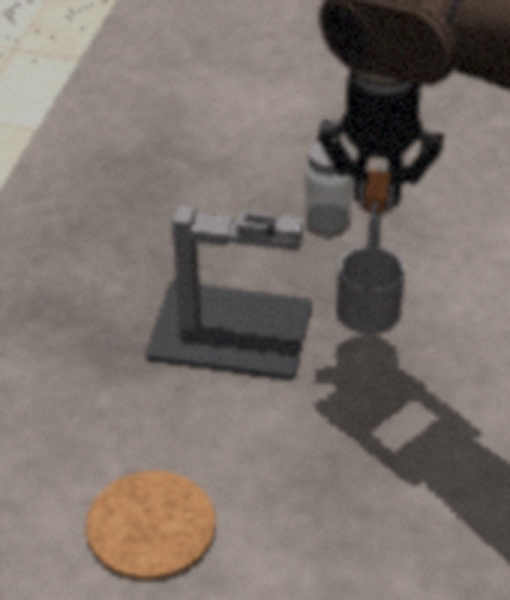

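The caddy is clear of the stand and hangs upright from the gripper (crop (370,290)). The stand is undisturbed, and the trivet is at crop (150,525). Now across to the trivet.

arm_command:
  motion: "0 0 0 0.02 0 -0.001 0; 0 0 0 0.035 0 -0.001 0; 0 0 0 0.04 0 -0.001 0; 0 0 0 0.04 0.01 -0.001 0; 0 0 0 0.04 0.02 -0.001 0; 0 0 0 0.04 0.025 -0.001 0; 0 0 0 0.04 0.03 -0.001 0; 0 0 0 0.04 0.03 -0.001 0"

```text
clock: 12.6
tcp_pos: [501.6, 98.8, 256.9]
orientation: [[-0.078, 0.997, 0.002], [0.997, 0.078, -0.0], [-0.0, 0.002, -1.0]]
force: [0.9, -1.6, -3.3]
grip_width: 23.1
```

```bash
python3 -c "
from h import *
st();plan([595,174,240],6,0)"
```

```text
t 12.6 p [501.6  98.8 256.9] stand x,y -21.95 235.08 F stand 0.77 -1.62 -3.31 w 23.1 rot err deg [ 0.11  0.01 -0.25]
deg/row 0.04584044817855514 mm/row 20.189687522423537
0.0001 0 -0.0004 0.0151 0.022 0.0038 0; 0.0001 0 -0.0004 0.015 0.022 0.0038 0; 0.0001 0 -0.0004 0.015 0.022 0.0038 0; 0.0001 0 -0.0004 0.015 0.022 0.0038 0; 0.0001 0 -0.0004 0.015 0.022 0.0038 0; 0.0001 0 -0.0004 0.015 0.0221 0.0038 0
```

arm_command:
  motion: "0 0 0 0.015 0.022 0.002 0; 0 0 0 0.015 0.022 0.002 0; 0 0 0 0.015 0.022 0.002 0; 0 0 0 0.015 0.022 0.002 0; 0 0 0 0.012 0.018 0.002 0; 0 0 0 0.005 0.008 0.002 0; 0 0 0 0 0 0 0; 0 0 0 0 0 0 0"

```text
clock: 13.4
tcp_pos: [584.1, 182.0, 245.9]
orientation: [[-0.091, 0.996, -0.002], [0.996, 0.091, 0.005], [0.006, -0.002, -1.0]]
force: [-0.3, -1.1, -3.7]
grip_width: 23.4
```

```bash
python3 -c "
from h import *
from workcell import capture
st();plan([595,174,215],4,0)
for n,(x0,y0,x1,y1) in (('side',(160,150,300,290)),('top',(150,130,270,250))):
    c=capture(n);np.savez(n+'4.npz',**c);cv2.imwrite(f'pics/{n}4.png',cv2.resize(c['frame'][y0:y1,x0:x1],None,fx=4,fy=4,interpolation=cv2.INTER_CUBIC))"
```

```text
t 13.4 p [584.1 182.  245.9] stand x,y 67.09 311.22 F stand -0.41 -1.04 -3.75 w 23.4 rot err deg [-0.1  -0.32  0.54]
deg/row 0.15799788342748136 mm/row 8.440061597539588
-0.0002 -0.0007 0.0011 -0.003 0.0034 0.0103 0; -0.0002 -0.0007 0.0011 -0.003 0.0034 0.0103 0; -0.0002 -0.0007 0.0011 -0.003 0.0034 0.0103 0; -0.0002 -0.0007 0.0011 -0.003 0.0034 0.0103 0
```

View pics/side4.png

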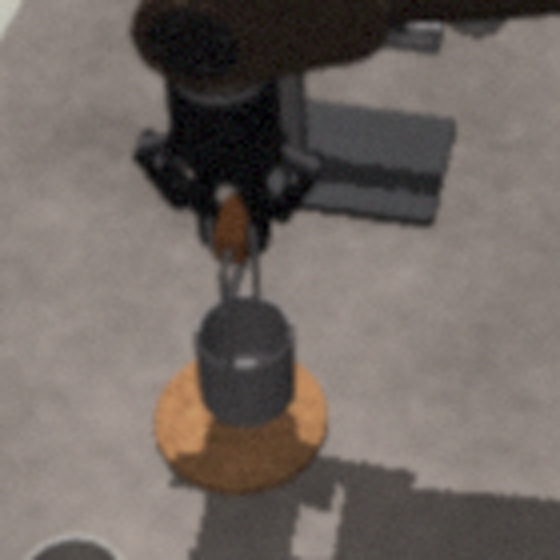

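View pics/top4.png

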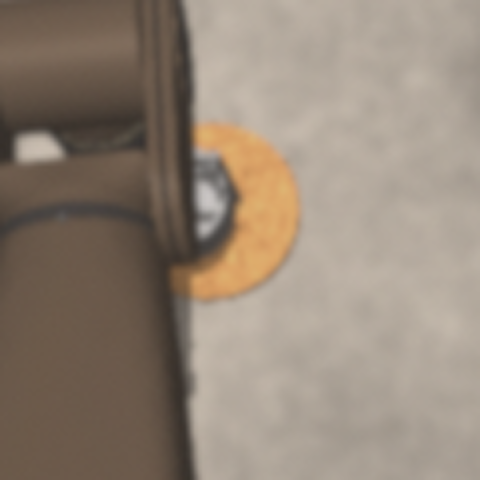

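Run:
```python
from h import *
c=load("side4.npz")
X=[[584.1,182,z] for z in (247,136,64)]
print((proj(c,X)-[160,150])*4)
P=cloud(c)
s=(np.hypot(P[...,0]-586,P[...,1]-181)<55)&(P[...,2]>100)&(P[...,2]<150)
p=P[s];print(len(p),np.percentile(p,[1,50,99],axis=0).round(0))
s=(np.hypot(P[...,0]-586,P[...,1]-181)<55)&(P[...,2]>60)&(P[...,2]<110)
p=P[s];print(len(p),np.percentile(p,[1,50,99],axis=0).round(0), p[:,0].mean())
hsv=cv2.cvtColor(c["frame"],cv2.COLOR_BGR2HSV)
m=cv2.inRange(hsv,(3,110,60),(22,255,255))>0;m[:195]=m[215:]=0
m2=cv2.inRange(hsv,(3,110,60),(22,255,255))>0;m2[:190]=m2[220:]=0;m2[:,:205]=m2[:,230:]=0
print(P[m2].mean(0),np.percentile(P[m2],[5,95],axis=0))
```

```text
[[230.57168527 231.58715005]
 [239.67702167 329.84487153]
 [245.08458328 388.19907831]]
400 [[546. 141. 101.]
 [579. 190. 122.]
 [619. 225. 146.]]
390 [[546. 143.  64.]
 [582. 194.  88.]
 [617. 224. 110.]] 580.9075448145012
[nan nan nan] [[nan nan nan]
 [nan nan nan]]
```

Projecting a vertical line through the TCP matches the cup in the image to about 1 px, so the caddy is upright. I'll centre it and lower.

arm_command:
  motion: "0 -0.001 0.002 -0.003 0.005 0.008 0; 0 -0.001 0.001 -0.003 0.005 0.008 0; 0 -0.001 0.001 -0.003 0.004 0.008 0; 0 0 0 -0.002 0 0.006 0; 0 0 0 0 0 0.003 0; 0 0 0 0 0 0 0"

```text
clock: 14.1
tcp_pos: [595.2, 171.6, 218.9]
orientation: [[-0.079, 0.997, -0.002], [0.997, 0.079, -0.002], [-0.002, -0.002, -1.0]]
force: [0.0, 0.1, -2.8]
grip_width: 23.0
```

```bash
python3 -c "
from h import *
st();plan([595,174,195],5,0)"
```

```text
t 14.1 p [595.2 171.6 218.9] stand x,y 77.33 299.96 F stand 0.05 0.07 -2.82 w 23.0 rot err deg [-0.13  0.09 -0.19]
deg/row 0.04930632245929725 mm/row 4.814307723819406
-0.0002 0.0002 -0.0003 0.0007 0 0.0064 0; -0.0002 0.0002 -0.0003 0.0007 0 0.0064 0; -0.0002 0.0002 -0.0003 0.0007 0 0.0064 0; -0.0002 0.0002 -0.0003 0.0007 0 0.0064 0; -0.0002 0.0002 -0.0003 0.0006 0 0.0064 0
```

arm_command:
  motion: "0 0 0 0.001 0 0.005 0; 0 0 0 0.001 0 0.005 0; 0 0 0 0.001 0 0.005 0; 0 0 0 0 0 0.003 0; 0 0 0 0 0 0.002 0; 0 0 0 0 0 0 0"

```text
clock: 14.7
tcp_pos: [594.9, 174.4, 202.9]
orientation: [[-0.079, 0.997, -0.002], [0.997, 0.079, -0.002], [-0.001, -0.002, -1.0]]
force: [0.1, 0.2, -3.8]
grip_width: 22.6
```

```bash
python3 -c "
from h import *
st()"
```

```text
t 14.7 p [594.9 174.4 202.9] stand x,y 77.25 302.81 F stand 0.13 0.23 -3.81 w 22.6 rot err deg [-0.1   0.08 -0.16]
```

arm_command:
  motion: "0 0 0 0 0 0.003 0; 0 0 0 0 0 0.003 0; 0 0 0 0 0 0.002 0; 0 0 0 0 0 0 0"

```text
clock: 15.1
tcp_pos: [595.1, 174.4, 196.8]
orientation: [[-0.079, 0.997, -0.001], [0.997, 0.079, -0.001], [-0.001, -0.001, -1.0]]
force: [-0.9, 0.3, -2.9]
grip_width: 23.0
```

```bash
python3 -c "
from h import *
st()"
```

```text
t 15.1 p [595.1 174.4 196.8] stand x,y 77.48 302.81 F stand -0.83 0.34 -2.91 w 23.0 rot err deg [-0.06  0.08 -0.16]
```

arm_command:
  motion: "0 0 0 0 0 0.002 0; 0 0 0 0 0 0.002 0"

```text
clock: 15.3
tcp_pos: [595.5, 174.6, 194.7]
orientation: [[-0.079, 0.997, 0.0], [0.997, 0.079, -0.001], [-0.001, 0.0, -1.0]]
force: [-0.9, 0.1, 1.5]
grip_width: 23.2
```

```bash
python3 -c "
from h import *
st()"
```

```text
t 15.3 p [595.5 174.6 194.7] stand x,y 77.9 302.89 F stand -0.87 0.21 1.53 w 23.2 rot err deg [ 0.01  0.06 -0.16]
```

Touchdown came at 194.7 mm with Fz at +1.5 N (I expected about 194). I'll release.

arm_command:
  motion: "0 0 0 0 0 0.0005 0; 0 0 0 0 0 0 0.35; 0 0 0 0 0 0 0.4; 0 0 0 0 0 0 0.5; 0 0 0 0 0 0 0.7; 0 0 0 0 0 0 0.8"

```text
clock: 15.9
tcp_pos: [597.9, 174.7, 198.2]
orientation: [[-0.079, 0.997, 0.008], [0.997, 0.079, -0.0], [-0.001, 0.008, -1.0]]
force: [0.4, 0.5, 0.5]
grip_width: 68.1
```

```bash
python3 -c "
from h import *
st()"
```

```text
t 15.9 p [597.9 174.7 198.2] stand x,y 80.26 302.88 F stand 0.43 0.45 0.5 w 68.1 rot err deg [ 0.45  0.06 -0.16]
```

Now retreat straight up and then away.

arm_command:
  motion: "0.003 0 0 0 -0.002 -0.008 0.9; 0.002 0 0 0 -0.001 -0.015 0.9; 0 0 0 0 0 -0.02 0.9; 0 0 0 0 0 -0.03 0.9; 0 0 0 0 0 -0.04 0.9; 0 0 0 -0.03 -0.02 -0.02 0.9; 0 0 0 -0.05 -0.03 0 0.9; 0 0 0 -0.05 -0.03 0 0.9; 0 0 0 -0.05 -0.03 0 0.9; 0 0 0 -0.03 0 0 0.9"

```text
clock: 16.9
tcp_pos: [525.9, 9.1, 316.6]
orientation: [[-0.087, 0.996, 0.012], [0.996, 0.087, -0.003], [-0.004, 0.012, -1.0]]
force: [0.6, -0.0, 0.5]
grip_width: 76.9
```

Run:
```python
from h import *
from workcell import capture
st()
for n,(x0,y0,x1,y1) in (('side',(150,100,310,350)),('top',(80,60,400,270))):
    c=capture(n);np.savez(n+'5.npz',**c);cv2.imwrite(f'pics/{n}5.png',cv2.resize(c['frame'][y0:y1,x0:x1],None,fx=2.3,fy=2.3,interpolation=cv2.INTER_CUBIC))
    P=cloud(c); s=(np.hypot(P[...,0]-595,P[...,1]-174)<65)
    for a,b in((60,90),(205,220)):
        p=P[s&(P[...,2]>a)&(P[...,2]<b)];print(n,a,len(p),np.percentile(p,[2,98],axis=0).round(0).tolist() if len(p) else 0,p.mean(0).round(1) if len(p) else 0)
```

```text
t 16.9 p [525.9   9.1 316.6] stand x,y -5.03 143.74 F stand 0.55 -0.09 0.48 w 76.9 rot err deg [0.68 0.21 0.27]
side 60 265 [[558.0, 135.0, 61.0], [630.0, 216.0, 88.0]] [593.  176.6  75.5]
side 205 100 [[582.0, 153.0, 205.0], [608.0, 195.0, 214.0]] [594.3 174.5 209.6]
top 60 123 [[558.0, 134.0, 61.0], [629.0, 215.0, 87.0]] [579.9 172.1  77.9]
top 205 131 [[585.0, 154.0, 205.0], [607.0, 196.0, 214.0]] [595.5 174.4 208.5]
```

View pics/side5.png

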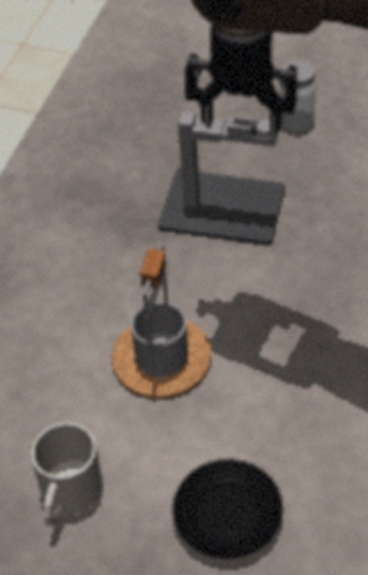

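View pics/top5.png

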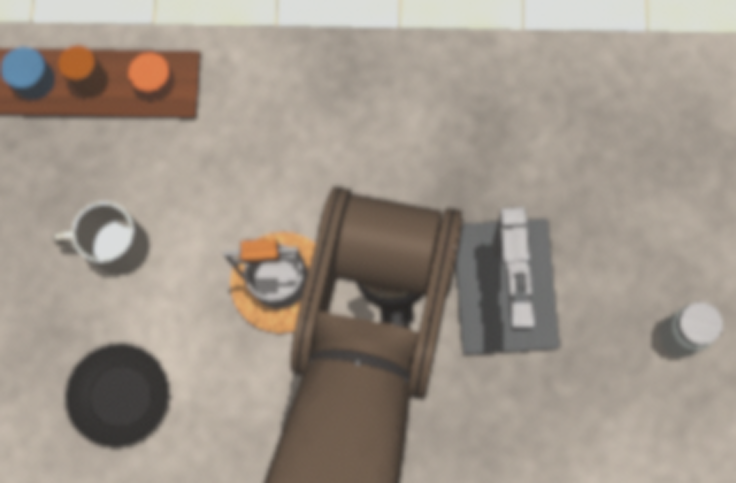

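The caddy stands upright and released on the trivet. Cup centre is about (594,175) and grip centre about (595,174.5), against a trivet centre of about (595,174). The mug, plate and jar look undisturbed. I'll let the arm settle and hand in.

arm_command:
  motion: "0 0 0 0 0 0 0.9; 0 0 0 0 0 0 0.9; 0 0 0 0 0 0 0.9"

```text
clock: 17.3
tcp_pos: [528.1, 9.9, 319.1]
orientation: [[-0.085, 0.996, 0.016], [0.996, 0.085, -0.002], [-0.004, 0.016, -1.0]]
force: [-0.8, -0.4, -0.5]
grip_width: 76.9
```

```bash
python3 -c "
from h import *
from workcell import job_done
st();print(job_done())"
```

```text
t 17.3 p [528.1   9.9 319.1] stand x,y -2.76 144.36 F stand -0.88 -0.31 -0.51 w 76.9 rot err deg [0.92 0.2  0.15]
the job is handed in; nothing more can be done
None
```

The caddy is off its hook and standing upright, released, near the middle of the cork trivet. I handed the job in at 17.3 s of the 69 s allowed; no verdict was reported.

- **Unhooking:** I held the caddy by the wooden grip and pressed the keeper back with the rung until it met the cheek stop. Force along the push peaked at about 13.4 N in the readings, which I only took between moves. I then eased it up past the lip and brought it out about 30 mm above its hanging height.
- **What did not go smoothly:** Each time I let up on the push, the keeper eased back, so I had to press it to the stop three times. While rising, the pull was about 9–10 N both sideways and vertically, more than the roughly 3.3 N weight. I put that down to friction on the keeper and cheeks. The rung may also have touched the lip briefly. The force fell to just the weight once it was clear.
- **Final checks:** The two cameras agree that the caddy stands within about 2 mm of the trivet's centre. The cup and grip centres line up, so it is upright. The gripper is open and well clear of it.
- **Bystanders:** The mug, jar and plate look unmoved in the pictures; I checked this by eye only. The two cameras differ by about 3 mm on where the trivet is, well inside the 25 mm allowed.

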